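Flip a power converter over the step of a turn-over block

TASK

Turn the flat power converter over so that its contact side faces up: with the fingertips push it along the lower deck until it meets the step, then keep pushing its near end forward and up so that it tips up on the step and falls over, upside down, onto the raised landing plate. Leave it lying flat there. Only push it, do not pick it up or carry it, and leave the solder reel, the relay and the battery where they are.

Things in the scene. Friction and masses are not known exactly. Their poses are not given: they have to be found in the camera images.
- turn_block: fixed two-level block of grey plastic, 172 x 110 mm (x, y), no side walls. Origin: bench level under the middle of the step; +x away from the robot (the pushing direction), y along the step. Lower deck: x=-54 to 0 mm, top 30 mm above the bench. Landing plate: x=0 to 110 mm, top at 36 mm. Back fence: x=110 to 118 mm, top at 52 mm. The bench in front of the deck (x below -54) is free
- step_edge (a point): middle of the step's top edge, 36 mm above the bench (block x=0, y=0). The step is an upright face 6 mm high between lower deck and landing plate. The converter, once home, rolls over this edge: push its near end forward while rising along an arc about the edge. It stands nearly balanced when upright and falls onto the landing plate when pushed some 20 degrees further
- converter: loose flat brick 70 x 50 x 16 mm (x, y, z), about 0.12 kg, origin at its centre. +z face: bare aluminium with four screw holes (up at first); -z face: black with two rows of brass studs (the contact side). It starts flat on the lower deck, x about along the block's x, +x end 5 to 12 mm short of the step; the -x (near) end overhangs the deck's front, 16 mm when home, so a fingertip there can reach below its underside
- pivot_end (a point): middle of the converter's +x end face (35 mm from its centre along its x, mid thickness): the end that meets the step and stays down there while the other end swings up and over. A finger that presses hard toward the step without rising jams by friction (the near edge must travel up): start with the tip well below the underside and rise a little faster than the edge, pressing lightly
- solder_reel: small solder reel standing on the bench left of the block, 49 mm diameter, 30 mm high, origin at its underside; leave alone
- relay_0: small box relay, 24 x 20 x 16 mm, on the bench right of the block, origin at its underside; leave alone
- battery_9v: block battery lying on the bench right of the block, 48 x 26 x 17 mm, origin at its underside; leave alone
Things that resemble listed ones, but are neither listed nor needed, are in the scene too. There is more than one size of the converter; the job needs the largest.

How it is judged:
By the outcome, as a careful person would: the job done as asked, in the order asked, and still so for the second after the job is handed in, with the robot touching nothing.
It also fails if it takes over 38 s, if anything falls off the work surface, if the arm or the gripper's body presses on something with over 40 N, if the wrist force passes 120 N, or if a joint passes its speed limit or range.

ROBOT

A 6-joint arm with a two-finger parallel gripper is mounted at the origin on a cart in front of the work surface, level with it; the furniture and walls round the work are solid. World frame = base frame: x ahead of the robot, y to its left, z up, the work surface at z = 0. Lengths are in mm, angles in rad, forces in N, time in s.
With the tool pointing down it reaches from about 300 to 1000 mm from the base axis. Payload 5.1 kg.
Tool frame: the origin (TCP) lies on the centre line of the jaws, within the pads' length; the fingertips stand 8 mm ahead of it and the grasp point (between the pads) lies 11 mm behind it; z points along the fingers, y is the line along which they close (so a half turn about z gives the same grasp; the last joint's range is limited). The gripper opens to 95 mm and grips with 3 to 60 N. Pads are 20 mm wide; open, the fingers measure 119 mm over their backs; the gripper's body (75 mm by 180 mm) begins 59 mm behind the grasp point.
Start: joints at [-1.316, 0.124, 1.65, -0, 1.367, -0.083], TCP at [215.385, -613.265, 222.656] pointing down, gripper open.
Joint ranges: [-2.61, 2.61], [-1.02, 2.33], [0.03, 2.71], [-1.35, 4.49], [0.32, 2.68], [-2.91, 2.91]. Speed limits (rad/s): [2.57, 2.57, 3.14, 3.14, 3.14, 3.14].

INTERFACE

Orientations are given as a unit quaternion [x, y, z, w].
In Python, from bench import env, cams, job, cut_out gives the robot as it stands.
- The arm moves only by the shell command python3 -m crank 'ROWS' [FORCE]. ROWS is JSON, a list of rows, each an object with "rot": the turn, a rotation vector about the tool's x, y, z in degrees, a list of three; "slide": the shift along the tool's x, y, z in cm, a list of three; "grip": the opening, from 0 (shut) to 1 (fully open). In form: [{"rot": [wx, wy, wz], "slide": [dx, dy, dz], "grip": grip}, ...]. A call has 1 to 12 rows; each row is the pose to reach, as a shift and turn from the pose commanded when the call began, along the tool's axes at that moment; what a row does not reach only later rows make up. A row lasts 1/8 s, in which the tool goes at most 62.5 mm and 10.7 degrees, less where a joint would pass 70% of its speed; a pose out of reach is approached as far as the arm can. A call with a gripper value outside its range is refused whole. The fingers move at their own pace and stop on an object; FORCE is the grip in N (left out, the last holds). Time passes only in rows, so rows that repeat a pose let the fingers close. It gives the time, the measured TCP pose, the force, the opening and the grip force at its end, in the units of the state.
- env.observe(): the state, without advancing time (a new reading comes with each control period).
- cams.grab_frame(name): name is "scene" or "top" or "wrist"; returns a dict with "frame" (420x560x3 uint8, red, green, blue), "depth" (420x560 float32, mm along the optical axis (not along the pixel's ray), 0 where there is no reading), "vertical_fov" (degrees; the focal length in pixels is half the picture's height over the tangent of half this angle, whatever the lens; pixels are square), "cx", "cy" (the principal point, pixels), "xyz" and "orientation" of the camera in the world. Camera axes: x right, y down, z forward; pixel columns grow to the right and rows downward; lengths in mm; the calibration is good to about 2 mm. A picture is of the moment at which its call begins.
- job.job_done(): hands the job in; it is judged then, once.
Trained networks look in a picture, given as the dict that the camera call returned (one of the last four; its "shot" number tells which), for a name from the list of things; names that differ only in an ending like _2 or _b are one class to them, and where a whole thing is asked for, a point or a joint stands for the part that bears it (a point fixed in the world has none). Each returns a list of dicts, best first, with "score" (0 to 1); they miss things now and then, are a little off and sometimes report something else, mostly with a low value. They report only what shows in the picture. A call takes as long as a camera call. They do not tell look-alikes from the thing itself.
- cut_out(picture, label): "pixels" (420x560 bool, what is visible of it) and "bbox" ([left, top, width, height] in pixels, round what is visible of it).
The state is a dict: "time_s": time; "qpos": joint angles; "joint_vel": joint speeds; "tau": joint torques, N m; "tool_pos": TCP position; "orientation": TCP orientation; "ft_force": force on the tool from outside, world axes, zero at the start; "torque": the same for the moment, N m; "finger_gap": opening from 0.0 (shut) to 1.0 (fully open); "finger_force": force on a finger pad.
Only numpy, scipy, OpenCV 4.12 (cv2) and the standard library are available. Lean on these libraries where they do the work, as an engineer would, in place of code of your own. Each camera call takes 0.05 s, during which the arm holds its last target. There are 200 camera calls.

## Working session

There is one attempt and no reset: what is moved stays moved. The work goes in short steps, Python scripts to look and compute and a shell command to move; the robot and the scene stay as the last step left them, time stands still between calls to the robot, and variables do not carry over. Pictures are saved under pics/ and viewed, at most 10 in all, crops included, and the job is handed in when it is done.

```bash
mkdir -p pics; ls
cat > h.py <<'E'
import numpy as np,cv2
from scipy.spatial.transform import Rotation as R
from bench import env,cams,job,cut_out
def cloud(p):
    h,w=p["depth"].shape; f=h/2/np.tan(np.radians(p["vertical_fov"])/2)
    v,u=np.mgrid[:h,:w]; d=p["depth"].astype(float)
    c=np.stack([(u-p["cx"])/f*d,(v-p["cy"])/f*d,d],-1)
    P=c@R.from_quat(p["orientation"]).as_matrix().T+np.array(p["xyz"]); P[d==0]=np.nan
    return P
def save(p,n,box=None,s=1):
    im=p["frame"][:,:,::-1]
    if box: l,t,w,h=box; im=im[t:t+h,l:l+w]
    cv2.imwrite("pics/"+n,cv2.resize(im,None,fx=s,fy=s,interpolation=cv2.INTER_CUBIC))
E
python3 - <<'E'
from h import *
for n in("top","scene"):
    p=cams.grab_frame(n); save(p,n+"1.png"); P=cloud(p)
    for l in("turn_block","converter","solder_reel","relay_0","battery_9v"):
        for d in cut_out(p,l):
            m=d["pixels"]; q=P[m]; print(n,l,round(d["score"],2),d["bbox"],np.nanmedian(q,0).round(),np.nanmin(q,0).round(),np.nanmax(q,0).round())
print(env.observe())
E
```

```text
pics
top turn_block 0.68 [293.6, 132.1, 60.4, 100.6] [ 571. -348.   36.] [ 471. -407.   -1.] [ 645. -293.   55.]
top converter 0.97 [306.5, 203.3, 35.0, 40.4] [ 484. -349.   46.] [ 449. -377.   30.] [ 519. -322.   51.]
top converter 0.86 [224.0, 173.0, 32.9, 27.2] [ 551. -198.   11.] [ 527. -225.   -2.] [ 577. -170.   16.]
top converter 0.63 [148.0, 208.2, 40.4, 31.6] [485. -65.  11.] [458. -93.  -2.] [512. -33.  16.]
top solder_reel 0.84 [247.5, 223.6, 26.3, 25.3] [ 459. -234.   30.] [ 436. -257.   -3.] [ 484. -209.   35.]
top relay_0 0.38 [373.3, 146.9, 24.6, 27.9] [ 599. -462.   18.] [ 576. -485.   -0.] [ 624. -441.   22.]
top battery_9v 0.55 [374.6, 148.1, 20.6, 29.1] [ 599. -461.   17.] [ 574. -484.   -1.] [ 624. -440.   22.]
top battery_9v 0.32 [310.9, 203.4, 29.6, 40.5] [ 484. -349.   46.] [ 449. -375.   31.] [ 519. -322.   51.]
scene turn_block 0.56 [269.7, 197.4, 97.0, 74.6] [ 572. -386.   34.] [ 259. -686.   -3.] [ 712. -245.  293.]
scene converter 0.62 [273.3, 232.8, 28.6, 16.5] [ 494. -374.   37.] [ 229. -696.   23.] [ 516. -364.  293.]
scene converter 0.53 [219.8, 213.6,
[... 494 characters left out ...]
me_s': 0.6, 'qpos': array([-1.31560314e+00,  1.23753536e-01,  1.65031616e+00, -3.71661437e-06,
        1.36749341e+00, -8.25946594e-02]), 'joint_vel': array([ 0.00042801, -0.00079295,  0.000699  , -0.0018056 ,  0.00038562,
        0.00083539]), 'tau': array([-1.03889454e-04, -4.17286384e+01, -3.60001409e+01,  7.74534442e-02,
        4.30836808e-02, -3.20004256e-05]), 'tool_pos': array([ 215.38099649, -613.26062527,  222.67674329]), 'orientation': array([ 9.85771229e-01,  1.68092485e-01, -5.40002868e-07,  1.48742917e-05]), 'ft_force': array([ 0.28725704,  1.4143916 , -0.09706799]), 'torque': array([ 0.01152651, -0.00185081,  0.00312255]), 'finger_force': 0.0, 'finger_gap': 0.9976286322755503}
```

Run:
```python
from h import *
p=cams.grab_frame("top"); P=cloud(p)
save(p,"crop.png",(140,110,280,160),2.8)
z=P[...,2];x=P[...,0];y=P[...,1]
reg=(x>430)&(x<670)&(y<-280)&(y>-425)
def rect(m):
    return cv2.minAreaRect(P[m][:,:2].astype(np.float32))
for n,m in(("conv",reg&(z>42)&(x<540)),("fence",reg&(z>47)&(x>560)),("land",reg&(z>33)&(z<40)&(x>520)),("all",reg&(z>25))):
    print(n,m.sum(),rect(m),np.nanmedian(z[m]))
# Row heights along the centre line
```

```text
conv 1124 ((483.71331787109375, -348.8188171386719), (50.12376022338867, 69.98690032958984), 86.9330062866211) 46.37711411328854
fence 4289 ((652.4583129882812, -343.19195556640625), (126.07313537597656, 35.07206344604492), 89.96530151367188) 398.5109959560632
land 3658 ((578.8349609375, -349.03338623046875), (110.22454071044922, 118.13451385498047), 88.66471862792969) 36.49273526462855
all 10289 ((558.8281860351562, -343.13525390625), (126.07313537597656, 222.33236694335938), 89.96530151367188) 45.48098057138884
```

View pics/crop.png

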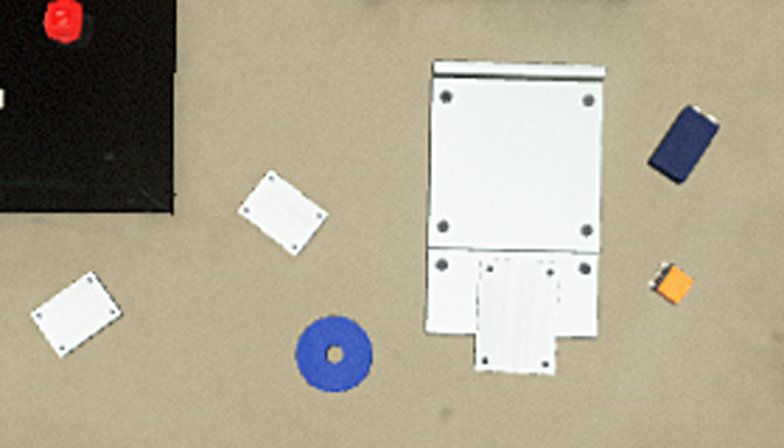

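The converter candidates in the crop are (515,315) on the deck, 70x50 mm, and (283,212) and (77,313) on the bench, both smaller. The one on the deck is the job: it is the largest, lies on the lower deck and overhangs its front, as this enlarged crop shows. Next I locate the block precisely.

```bash
python3 - <<'E'
from h import *
p=cams.grab_frame("top"); P=cloud(p); x,y,z=[P[...,i] for i in range(3)]
reg=(x>430)&(x<660)&(y<-285)&(y>-412)&(z<60)
m=reg&(z>26); pts=P[m][:,:2]
b=cv2.minAreaRect(P[reg&(z>26)&((y>-318)|(y<-380)|(x>535))][:,:2].astype(np.float32)); print("block",b)
a=np.radians(-1.34); ex=np.array([np.cos(a),np.sin(a)]); u=P[...,:2]@ex
s=reg&(y<-385)&(y>-398)|reg&(y>-315)&(y<-302)
o=np.argsort(u[s]); 
for lo in np.arange(464,650,2):
    k=s&(u>=lo)&(u<lo+2)
    if k.any(): print(lo, np.nanmedian(z[k]).round(1),end="; ")
c=reg&(z>42)&(x<530); print("\nconv u",np.percentile(u[c],[0,1,50,99,100]), "step u ref of y", ex)
E
python3 -m crank '[{"rot":[0,0,20.7],"slide":[0,0,0],"grip":0.2},{"rot":[0,0,20.7],"slide":[0,0,0],"grip":0.2},{"rot":[0,0,20.7],"slide":[0,0,0],"grip":0.2}]' 20
```

```text
block ((558.6575927734375, -348.7601318359375), (110.49897766113281, 171.7138671875), 88.89678955078125)
464 0.2; 466 0.6; 468 0.0; 470 1.1; 472 1.1; 474 0.8; 476 0.4; 478 0.8; 480 20.2; 482 30.0; 484 30.7; 486 30.5; 488 30.2; 490 30.4; 492 30.5; 494 29.9; 496 31.3; 498 29.9; 500 30.6; 502 30.5; 504 31.3; 506 30.7; 508 30.5; 510 30.2; 512 30.7; 514 30.3; 516 31.2; 518 30.4; 520 29.8; 522 30.5; 524 31.3; 526 30.6; 528 30.9; 530 29.8; 532 30.3; 534 35.1; 536 36.2; 538 36.4; 540 36.2; 542 36.5; 544 36.6; 546 37.1; 548 36.4; 550 36.3; 552 37.1; 554 36.7; 556 36.1; 558 36.3; 560 36.7; 562 36.3; 564 36.8; 566 36.5; 568 36.1; 570 37.7; 572 36.4; 574 36.3; 576 36.4; 578 36.5; 580 36.2; 582 36.2; 584 36.0; 586 36.8; 588 36.9; 590 36.2; 592 37.3; 594 36.5; 596 36.8; 598 36.1; 600 36.4; 602 35.9; 604 36.2; 606 35.9; 608 36.0; 610 36.1; 612 36.7; 614 36.8; 616 36.5; 618 37.2; 620 37.0; 622 36.7; 624 35.9; 626 36.3; 628 36.5; 630 37.1; 632 37.4; 634 36.2; 636 36.6; 638 36.2; 640 36.3; 642 37.5; 644 47.9; 646 52.6; 648 52.8; 
conv u [456.13812083 457.45955613 491.60745684 525.88864054 527.50234878] step u ref of y [ 0.99972653 -0.02338528]
time_s: 1.08
tool_pos: [215.4, -613.3, 222.7]
orientation: [1.0, -0.011, -0.0, 0.0]
ft_force: [-0.1, 0.1, 1.0]
finger_gap: 0.742
finger_force: 0.0
```

```bash
python3 -m crank '[{"rot":[0,0,0],"slide":[6,-9,0],"grip":0.2},{"rot":[0,0,0],"slide":[12,-18,2],"grip":0.2},{"rot":[0,10,0],"slide":[17.9,-23,4],"grip":0.2},{"rot":[0,20,0],"slide":[17.9,-27.3,7],"grip":0.2},{"rot":[0,30,0],"slide":[17.9,-27.3,10],"grip":0.2},{"rot":[0,40,0],"slide":[17.9,-27.3,10],"grip":0.2},{"rot":[0,50,0],"slide":[17.9,-27.3,10],"grip":0.2},{"rot":[0,50,0],"slide":[17.9,-27.3,10],"grip":0.2},{"rot":[0,50,0],"slide":[17.9,-27.3,10],"grip":0.2}]'
python3 - <<'E'
from h import *
s=env.observe(); print(s["qpos"].round(3)); print(R.from_quat(s["orientation"]).as_matrix().round(3))
E
```

```text
time_s: 2.2
tool_pos: [401.0, -345.8, 124.0]
orientation: [0.907, -0.01, 0.422, 0.006]
ft_force: [0.1, -0.3, 0.2]
finger_gap: 0.199
finger_force: 0.0
[-1.215 -0.27   2.382  1.053  0.957 -0.237]
[[ 0.644 -0.023  0.765]
 [-0.013 -1.    -0.019]
 [ 0.765  0.003 -0.644]]
```

```bash
python3 -m crank '[{"rot":[0,0,0],"slide":[-2.5,0.2,3.8],"grip":0.2},{"rot":[0,0,0],"slide":[-5.1,0.2,7.7],"grip":0.2},{"rot":[0,0,0],"slide":[-5.1,0.2,7.7],"grip":0.2},{"rot":[0,0,0],"slide":[-4.8,0.2,8.05],"grip":0.2},{"rot":[0,0,0],"slide":[-4.5,0.2,8.4],"grip":0.2},{"rot":[0,0,0],"slide":[-4.2,0.2,8.77],"grip":0.2},{"rot":[0,0,0],"slide":[-4.2,0.2,8.77],"grip":0.2}]'
cat > m.py <<'E'
from h import *
import sys
p=cams.grab_frame("top"); P=cloud(p); x,y,z=[P[...,i] for i in range(3)]
reg=(x>440)&(x<530)&(y<-315)&(y>-385)&(z>42)&(z<49)
print(reg.sum(),cv2.minAreaRect(P[reg][:,:2].astype(np.float32)))
print(np.nanpercentile(x[reg],[1,99]))
if len(sys.argv)>1:
    q=cams.grab_frame("scene"); a=p["frame"][110:270,240:400]; 
    b=q["frame"][170:290,200:360]
    im=np.hstack([cv2.resize(a,(400,400)),cv2.resize(b,(400,400))])
    cv2.imwrite("pics/"+sys.argv[1],im[:,:,::-1])
E
python3 m.py a.png
```

```text
time_s: 3.08
tool_pos: [441.5, -348.4, 35.7]
orientation: [0.906, -0.01, 0.423, 0.006]
ft_force: [-0.3, -0.3, 1.3]
finger_gap: 0.2
finger_force: 0.2
1099 ((483.6645812988281, -347.5781555175781), (50.26823806762695, 85.20783996582031), 87.86848449707031)
[447.45814461 525.07930048]
```

View pics/a.png

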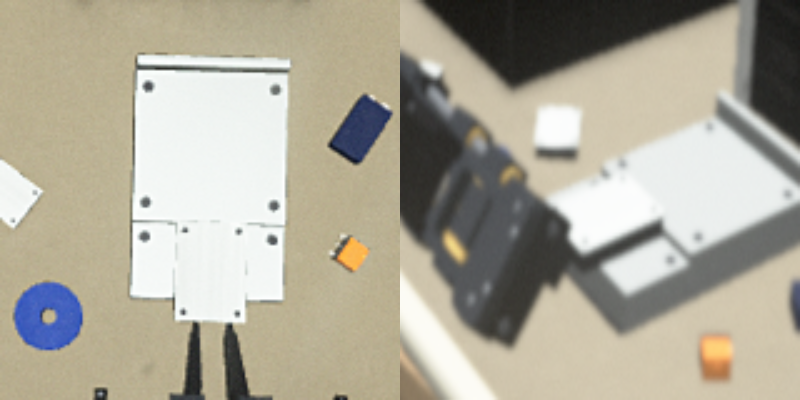

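```bash
python3 -m crank '[{"rot":[0,0,0],"slide":[0.13,0,0.15],"grip":0.2},{"rot":[0,0,0],"slide":[0.19,0,0.23],"grip":0.2}]'; python3 -m crank '[{"rot":[0,0,0],"slide":[-1.1,0,-1.3],"grip":0.2},{"rot":[0,0,0],"slide":[-2.3,0,-0.5],"grip":0.2},{"rot":[0,0,0],"slide":[-2.3,0,-0.5],"grip":0.2}]'; python3 m.py
python3 - <<'E'
import numpy as np
def rot(v,th): c,s=np.cos(th),np.sin(th); return np.array([c*v[0]+s*v[1],-s*v[0]+c*v[1]])
E=np.array([526.4,36]); t=np.radians(50); f=np.array([np.sin(t),-np.cos(t)]); nx=np.array([np.cos(t),np.sin(t)])
p0=None
for th in list(range(0,96,6)):
    s=11-3*min(th,40)/40; a=np.radians(th)
    tip=E+rot([-70,-6],a)+s*f if th<40 else E+rot([-(70-s),-6],a)
    tcp=tip-8*f-10*nx
    if p0 is None:p0=tcp
    d=(tcp-p0)/10; print(th,tcp.round(1),(d@nx).round(2),(d@f).round(2))
E
```

```text
time_s: 3.42
tool_pos: [442.9, -347.6, 33.9]
orientation: [0.906, -0.01, 0.422, 0.005]
ft_force: [-25.4, 3.2, 16.1]
finger_gap: 0.199
finger_force: 12.9
time_s: 3.8
tool_pos: [424.7, -346.1, 18.5]
orientation: [0.906, -0.011, 0.422, 0.004]
ft_force: [0.6, -0.1, -0.1]
finger_gap: 0.198
finger_force: 0.0
1077 ((491.461669921875, -348.1961364746094), (49.954444885253906, 70.23678588867188), 88.9183349609375)
[456.40762837 525.14766645]
0 [452.3  20.4] 0.0 0.0
6 [451.7  28.1] 0.55 -0.54
12 [451.9  35.7] 1.14 -1.01
18 [452.8  43.2] 1.78 -1.42
24 [454.5  50.6] 2.45 -1.77
30 [456.9  57.7] 3.15 -2.04
36 [460.   64.4] 3.87 -2.23
42 [463.8  70.5] 4.58 -2.34
48 [467.9  75.5] 5.23 -2.35
54 [472.5  80.1] 5.88 -2.28
60 [477.6  84.2] 6.52 -2.15
66 [483.1  87.7] 7.14 -1.96
72 [489.   90.6] 7.74 -1.7
78 [495.1  92.9] 8.3 -1.38
84 [501.4  94.5] 8.83 -1.0
90 [507.8  95.5] 9.32 -0.57
```

```bash
python3 -m crank '[{"rot":[0,0,0],"slide":[1.0,0.2,1.0],"grip":0.2},{"rot":[0,0,0],"slide":[1.7,0.2,1.75],"grip":0.2},{"rot":[0,0,0],"slide":[1.86,0.2,1.9],"grip":0.2},{"rot":[0,0,0],"slide":[1.86,0.2,1.9],"grip":0.2}]'; python3 m.py
```

```text
time_s: 4.35
tool_pos: [452.1, -349.5, 21.8]
orientation: [0.906, -0.01, 0.423, 0.005]
ft_force: [-0.6, -0.3, -0.9]
finger_gap: 0.199
finger_force: 0.6
669 ((483.85296630859375, -348.4346923828125), (49.803592681884766, 86.40040588378906), 89.79389953613281)
[442.37618571 526.72557583]
```

```bash
python3 -m crank '[{"rot":[0,0,0],"slide":[0.25,0,-0.2],"grip":0.2},{"rot":[0,0,0],"slide":[0.5,0,-0.44],"grip":0.2},{"rot":[0,0,0],"slide":[0.8,0,-0.7],"grip":0.2},{"rot":[0,0,0],"slide":[1.1,0,-0.91],"grip":0.2},{"rot":[0,0,0],"slide":[1.75,0,-1.32],"grip":0.2},{"rot":[0,0,0],"slide":[1.75,0,-1.32],"grip":0.2}]'; python3 m.py b.png
```

```text
time_s: 5.15
tool_pos: [453.1, -350.2, 44.6]
orientation: [0.906, -0.01, 0.423, 0.006]
ft_force: [0.0, -0.6, -0.9]
finger_gap: 0.201
finger_force: 0.5
168 ((485.81683349609375, -346.7997131347656), (49.60863494873047, 88.940185546875), 87.22105407714844)
[443.53169107 528.84533522]
```

View pics/b.png

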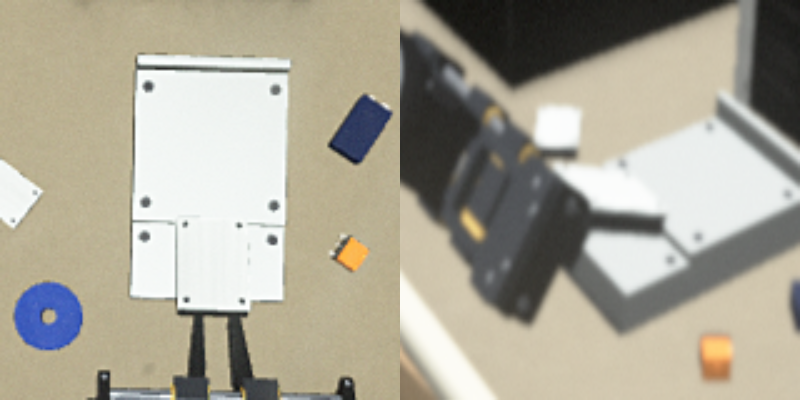

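The top view (left) shows the fingers under the near end at about (215,315). The scene view (right) shows the converter tilted up about 20°, with its pivot end still at the step, so I continue the arc.

```bash
python3 -m crank '[{"rot":[0,0,0],"slide":[0.57,0,-0.28],"grip":0.2},{"rot":[0,0,0],"slide":[1.27,0,-0.55],"grip":0.2},{"rot":[0,0,0],"slide":[1.99,0,-0.74],"grip":0.2},{"rot":[0,0,0],"slide":[2.7,0,-0.85],"grip":0.2},{"rot":[0,0,0],"slide":[3.35,0,-0.86],"grip":0.2},{"rot":[0,0,0],"slide":[4.0,0,-0.79],"grip":0.2},{"rot":[0,0,0],"slide":[4.64,0,-0.66],"grip":0.2},{"rot":[0,0,0],"slide":[5.26,0,-0.47],"grip":0.2},{"rot":[0,0,0],"slide":[5.26,0,-0.47],"grip":0.2}]'; python3 m.py c.png
```

```text
time_s: 6.38
tool_pos: [483.6, -350.6, 87.4]
orientation: [0.906, -0.01, 0.423, 0.005]
ft_force: [-0.6, -0.7, -0.3]
finger_gap: 0.2
finger_force: 0.2
1 ((529.99365234375, -335.9744567871094), (0.0, 0.0), 0.0)
[529.99366411 529.99366411]
```

View pics/c.png

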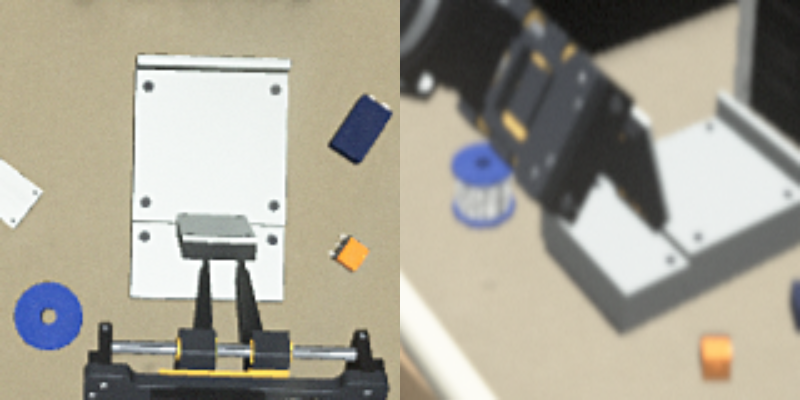

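The converter stands at about 66° on the step edge (left, (215,235)). Next I push it past upright and forward.

```bash
python3 -m crank '[{"rot":[0,0,0],"slide":[0.6,0,0.26],"grip":0.2},{"rot":[0,0,0],"slide":[1.16,0,0.58],"grip":0.2},{"rot":[0,0,0],"slide":[1.69,0,0.96],"grip":0.2},{"rot":[0,0,0],"slide":[2.18,0,1.39],"grip":0.2},{"rot":[0,0,0],"slide":[2.5,0,1.77],"grip":0.2},{"rot":[0,0,0],"slide":[2.82,0,2.15],"grip":0.2},{"rot":[0,0,0],"slide":[3.14,0,2.53],"grip":0.2},{"rot":[0,0,0],"slide":[3.46,0,2.91],"grip":0.2},{"rot":[0,0,0],"slide":[3.72,0,3.22],"grip":0.2},{"rot":[0,0,0],"slide":[3.72,0,3.22],"grip":0.2},{"rot":[0,0,0],"slide":[3.72,0,3.22],"grip":0.2}]'; python3 m.py d.png
```

```text
time_s: 7.85
tool_pos: [531.6, -351.6, 94.6]
orientation: [0.906, -0.011, 0.423, 0.005]
ft_force: [-0.3, 1.0, -0.6]
finger_gap: 0.202
finger_force: 0.0
0 ((0.0, 0.0), (0.0, 0.0), 0.0)
nan
  return np.nanmean(a, axis, out=out, keepdims=keepdims)
```

View pics/d.png

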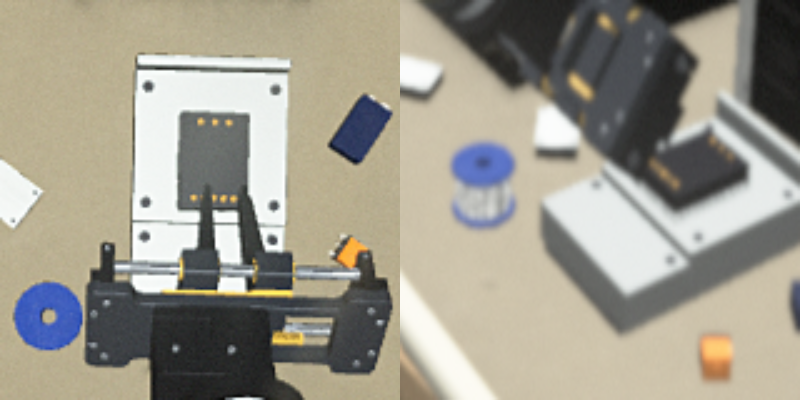

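The converter lies upside down on the landing plate, studs up, at left (213,160). I back the arm off, up and away, then check that it lies flat.

```bash
python3 -m crank '[{"rot":[0,0,0],"slide":[1,0,-3],"grip":0.2},{"rot":[0,0,0],"slide":[2,0,-8],"grip":0.2},{"rot":[0,0,0],"slide":[2,0,-14],"grip":0.2},{"rot":[0,0,0],"slide":[2,0,-14],"grip":0.2},{"rot":[0,0,0],"slide":[2,0,-14],"grip":0.2}]'
python3 - <<'E'
from h import *
p=cams.grab_frame("top"); P=cloud(p); x,y,z=[P[...,i] for i in range(3)]
reg=(x>528)&(x<634)&(y<-305)&(y>-390)&(z>43)&(z<80)
Q=P[reg]; print(len(Q),cv2.minAreaRect(Q[:,:2].astype(np.float32)),np.percentile(Q[:,2],[2,50,98]))
k=np.linalg.lstsq(np.c_[Q[:,:2],np.ones(len(Q))],Q[:,2],rcond=None)[0]; print("slope deg",np.degrees(k[:2]))
s=env.observe(); print(s["time_s"],s["tool_pos"],s["joint_vel"].round(3))
for l in("solder_reel","relay_0","battery_9v"):
    for d in cut_out(p,l): print(l,round(d["score"],2),d["bbox"],np.nanmedian(P[d["pixels"]],0).round())
E
```

```text
time_s: 8.57
tool_pos: [437.1, -349.3, 199.6]
orientation: [0.906, -0.011, 0.422, 0.005]
ft_force: [-0.4, 0.3, -0.4]
finger_gap: 0.199
finger_force: 0.0
1093 ((569.3731079101562, -349.6277770996094), (49.25937271118164, 69.56842041015625), 88.15876007080078) [48.41330201 52.28757635 55.36665606]
slope deg [-0.01348544 -0.49253953]
8.625 [ 437.25097963 -348.76250813  198.57532329] [0.011 0.022 0.004 0.002 0.002 0.001]
solder_reel 0.63 [245.1, 221.6, 26.7, 27.6] [ 459. -234.   30.]
battery_9v 0.95 [372.4, 148.0, 27.4, 30.8] [ 600. -462.   17.]
```

```bash
python3 -c "
from bench import job; print(job.job_done())"
```

```text
the job is handed in; nothing more can be done
None
```

The converter is lying flat on the landing plate with its contact side up, the reel and battery measured where they started and the relay still in its place in the last picture I viewed; the arm is clear, and I handed the job in at about 8.6 s.

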